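Close the drill jig on the indexing head

ROBOT

A 6-joint arm with a two-finger parallel gripper is mounted at the origin on a cart in front of the work surface, level with it; the furniture and walls round the work are solid. World frame = base frame: x ahead of the robot, y to its left, z up, the work surface at z = 0. Lengths are in m, angles in rad, forces in N, time in s.
With the tool pointing down it reaches from about 0.35 to 0.775 m from the base axis. Payload 7.3 kg.
Tool frame: the origin (TCP) lies midway between the tips of the shut fingers; the grasp point (between the pads) lies 19 mm behind it (arm.grip_point_offset is the distance from the TCP to the grasp point, in m); z points along the fingers, y is the line along which they close (so a half turn about z gives the same grasp; the last joint's range is limited). The gripper opens to 92 mm and grips with 3 to 60 N. Pads are 19 mm wide; open, the fingers measure 130 mm over their backs; the gripper's body (75 mm by 190 mm) begins 47 mm behind the grasp point.
Start: joints at [-1.48, 0.342, 1.524, -0, 1.275, -0.146], TCP at [0.123, -0.51, 0.227] pointing down, gripper open.
Joint ranges: [-2.53, 2.53], [-0.77, 2.02], [0.04, 2.7], [-1, 4.14], [0.28, 2.66], [-3.11, 3.11]. Speed limits (rad/s): [2.57, 2.57, 3.14, 3.14, 3.14, 3.14].

INTERFACE

Orientations are given as a 3x3 rotation matrix whose columns are the frame's x, y, z axes.
In Python, from cell import arm gives the robot as it stands. The module is installed in compiled form; this text tells all that it offers.
- The arm moves only by the tool arm_command, never from a script. Its argument "deltas" is one flat list of numbers, 7 for each row, row after row: the turn, a rotation vector about the tool's x, y, z as a fraction of full scale, then the shift along the tool's x, y, z as a fraction of full scale, then the closure, from 0 (fully open) to 1 (shut). A call has 1 to 10 rows; each row is the pose to reach, as a shift and turn from the pose commanded when the call began, along the tool's axes at that moment; what a row does not reach only later rows make up. Full scale, the value 1, is 0.15 m for a shift and 0.5 rad for a turn. A row lasts 1/8 s, in which the tool goes at most 62.5 mm and 10.7 degrees, less where a joint would pass 70% of its speed; a pose out of reach is approached as far as the arm can. A call with a number of a shift or a turn outside -1 to 1 is refused whole. A call with a gripper value outside its range is refused whole. The fingers move at their own pace and stop on an object; "squeeze" is the grip in N (left out, the last holds). Time passes only in rows, so rows that repeat a pose let the fingers close. It gives the time, the measured TCP pose, the force, the opening and the grip force at its end, in the units of the state.
- arm.sense(): the state, without advancing time (a new reading comes with each control period).
- arm.read_camera(name): name is "scene" or "top"; returns (picture, depth): 480x640x3 uint8, blue, green, red; 480x640 float32, m along the optical axis (not along the pixel's ray), 0 where there is no reading.
- arm.camera_info(name): a dict with "fx", "fy", "cx", "cy" (pixels), "k1" (the pictures are not rectified: a ray, as slopes to the right and down, at radius r is drawn at 1 + k1 r^2 times it, then the intrinsics apply), "R" (3x3) and "t" (3): a world point X has camera coordinates R X + t. Camera axes: x right, y down, z forward; pixel columns grow to the right and rows downward; lengths in m; the calibration is good to about 2 mm. A picture is of the moment at which its call begins. camera_info takes no time and is no camera call.
- arm.hand_in(): hands the job in; it is judged then, once.
Trained networks look in the newest picture that a camera, given by its name, has taken for a name from the list of things; names that differ only in an ending like _2 or _b are one class to them, and where a whole thing is asked for, a point or a joint stands for the part that bears it (a point fixed in the world has none). Each returns a list of dicts, best first, with "confidence" (0 to 1); they miss things now and then, are a little off and sometimes report something else, mostly with a low value. They report only what shows in the picture. A call takes as long as a camera call.
- arm.find_in(query, camera): "position" ([column, row] in pixels, amid what is visible of it).
- arm.outline_of(query, camera): "pixels" (480x640 bool, what is visible of it) and "position" ([column, row] in pixels, amid what is visible of it).
The state is a dict: "time_s": time; "q": joint angles; "qd": joint speeds; "effort": joint torques, N m; "ee_pos": TCP position; "ee_rot": TCP orientation; "wrist_force": force on the tool from outside, world axes, zero at the start; "ft_torque": the same for the moment, N m; "finger_gap": opening from 0.0 (shut) to 1.0 (fully open); "grasp_force": force on a finger pad.
Only numpy, scipy, OpenCV 4.12 (cv2) and the standard library are available. Lean on these libraries where they do the work, as an engineer would, in place of code of your own. Each camera call takes 0.05 s, during which the arm holds its last target. There are 200 camera calls.

TASK

A flange is already loaded on the indexing head. Close the drill jig over it: lower the loose drill plate, hub up, over the centre post, turn it gently under light pressure until one of its three dowel holes drops over the locating pin and it lies flush, then swing the keeper fully in over its rim. Never force the plate, down or round, and leave the tools and other things on the bench where they lie.

Things in the scene. Friction and masses are not known exactly. Their poses are not given: they have to be found in the camera images.
- jig_head: Fixed indexing head, vertical axis, on the bench: grey foot 136 (x) x 150 (y) x 14 mm, round body, and on the spindle a loaded flange, 132 mm across, top 70 mm high, its bore filled by a steel spigot 78 mm across. The spindle is locked at an angle that this pose does not tell. Origin on the spindle axis at bench height, z up; the keeper's post, 22 mm across, stands at y = +84 mm.
- jig_seat (a point): Point on the spindle axis in the spigot's face, 71 mm above the bench; axes as jig_head. The drill plate is home when its origin is here. On this face, 32 mm from the axis in an unmeasured direction, stands the locating pin: 8 mm across, 10 mm tall, top edge bevelled 1 mm. It is visible until covered; a plate resting on it stands 10 mm too high; turning the plate finds it.
- post_top (a point): Top of the steel centre post on the spindle axis, 105 mm above the bench: 30 mm across, stands 34 mm above the seat, its upper 7 mm tapered to 19 mm.
- drill_plate: Loose round aluminium plate, 0.3 to 0.6 kg, lying hub up on the bench: 130 mm across, 10 mm thick, 32 mm bore through disc and hub. Three through holes for the pin, 10.5 mm across, 32 mm from the axis, every 120 degrees from its x axis on; any of them takes the pin. Near the rim six smaller drill bushes, 2 mm proud. Origin: middle of the underside, z up.
- plate_hub (a point): Centre of the top of the plate's round knurled hub, 34 mm above the underside: 44 mm across, standing 24 mm above the disc; grasp it across, from above, at any yaw. It turns with the plate.
- keeper (a joint): Angle of the keeper, rad: 0 swung out (starts at 0 to 0.2), 1.571 shut against its stop, nose over the plate's rim and pointing at the spindle axis; grows clockwise seen from above. Steel bar turning on the head's post, stays where left (friction 0.06 N m); nose 46 mm long, tail the other way. Its underside is 83 mm above the bench, 2 mm over the seated plate: a plate not home blocks it.
- keeper_knob (a point): Centre of the top of the upright round black knob on the end of the keeper's tail: 20 mm across, 30 mm tall (91 to 121 mm above the bench), 62 mm from the hinge axis. It moves with the keeper: at 0 it lies from the hinge along the head's -x, at 1.571 along the head's +y.
- keeper_hinge (a point): Fixed point on the keeper's vertical hinge axis, 121 mm above the bench, the height of the knob's top; 84 mm from the spindle axis along jig_head's +y.
- plug_gauge_a: double-ended plug gauge, bystander, 18x112x16 mm, lying behind the drill plate on the left; origin under its middle, long axis y
- plug_gauge_b: double-ended plug gauge, bystander, 18x112x16 mm, lying at the front edge between drill plate and head; origin under its middle, long axis y
- deburr_tool: deburring tool, bystander, 20x142x16 mm, lying at the front left; origin under its middle, long axis y
- caliper: digital caliper, bystander, 74x236x15 mm, lying at the front right; origin under its middle, long axis y
- ring_13: spare machined flange, bystander, 132 mm across, 40 mm high, lying farther back; origin under its middle

How it is judged:
By the outcome, as a careful person would: the job done as asked, in the order asked, and still so for the second after the job is handed in, with the robot touching nothing.
It also fails if it takes over 72 s, if anything falls off the work surface, if the arm or the gripper's body presses on something with over 40 N, if the wrist force passes 120 N, or if a joint passes its speed limit or range.

## Working session

There is one attempt and no reset: what is moved stays moved. The work goes in short steps, Python scripts to look and compute and a tool call to move; the robot and the scene stay as the last step left them, time stands still between calls to the robot, and variables do not carry over. Pictures are saved under pics/ and viewed, at most 10 in all, crops included, and the job is handed in when it is done.

Besides the shell and the picture viewer there is one more tool, called after "Emit:" by a JSON object that holds its "method" and its "body". arm_command: Moves the arm, as the interface text tells. Shift numbers are shares of 0.15 m and turn numbers shares of 0.5 rad, none past 1 either way. Its arguments: {"type":"object","properties":{"deltas":{"type":"array","items":{"type":"number"}},"squeeze":{"type":"number"}},"required":["deltas"]}

```bash
mkdir -p pics
cat > h.py <<'E'
import numpy as np, cv2
from cell import arm
def und(cam,px):
    c=arm.camera_info(cam); K=np.array([[c['fx'],0,c['cx']],[0,c['fy'],c['cy']],[0,0,1.]])
    p=cv2.undistortPoints(np.array(px,float).reshape(-1,1,2),K,np.array([c['k1'],0,0,0.])).reshape(-1,2)
    return p,np.array(c['R']),np.array(c['t'])
def at_z(cam,px,z):
    p,R,t=und(cam,px); d=np.c_[p,np.ones(len(p))]@R; o=-R.T@t
    return o+d*((z-o[2])/d[:,2])[:,None]
def at_depth(cam,px,D):
    p,R,t=und(cam,px); r=np.round(px).astype(int); z=D[r[:,1],r[:,0]]
    return (np.c_[p,np.ones(len(p))]*z[:,None]-t)@R
E
python3 - <<'E'
from h import *
np.set_printoptions(precision=4,suppress=True)
for c in ('scene','top'):
    im,D=arm.read_camera(c); cv2.imwrite(f'pics/{c}0.png',im); i=arm.camera_info(c); print(c,-np.array(i['R']).T@i['t'],i['fx'],i['k1'],np.array(i['R'])[2])
    for n in ('jig_head','drill_plate','plate_hub','keeper','keeper_knob','plug_gauge_a','deburr_tool','caliper','ring_13'):
        for r in arm.find_in(n,c)[:2]:
            p=np.array([r['position']]); print(n,p[0],round(r['confidence'],2),at_depth(c,p,D)[0])
print(arm.sense())
E
```

```text
scene [0.0452 0.4845 0.9937] 492.03898289101573 -0.10226133160029813 [ 0.4589 -0.4548 -0.7633]
jig_head [342.7 260.5] 0.55 [ 0.4998 -0.0475  0.0628]
drill_plate [286.  332.3] 0.84 [0.4642 0.1665 0.0348]
plate_hub [284.  332.8] 0.64 [0.4683 0.169  0.0304]
keeper [335.  271.6] 0.61 [0.4757 0.0044 0.0927]
keeper [341.7 258.3] 0.58 [ 0.5023 -0.0463  0.0702]
keeper_knob [333.  272.6] 0.68 [0.4792 0.007  0.0879]
plug_gauge_a [189.5 333.8] 0.64 [0.6235 0.3171 0.0083]
deburr_tool [241.1 402.5] 0.79 [0.4176 0.3338 0.0128]
deburr_tool [347.5 326.1] 0.49 [0.3899 0.048  0.0096]
caliper [451.1 215.6] 0.84 [ 0.4226 -0.3943  0.0147]
ring_13 [291.6 188.3] 0.65 [ 0.8151 -0.1688 -0.0063]
top [ 0.3195 -0.05    1.4262] 568.2488418104349 -0.01568436500232388 [ 0.1927 -0.0102 -0.9812]
jig_head [316.  272.5] 0.93 [ 0.5057 -0.0658  0.073 ]
jig_head [227.3 292.9] 0.6 [0.466  0.1529 0.0299]
drill_plate [230.6 292.8] 0.62 [0.4658 0.1444 0.0328]
plate_hub [231.6 289.3] 0.82 [ 0.478   0.1465 -0.0002]
keeper [285.  283.3] 0.86 [0.4891 0.0117 0.0081]
keeper_knob [286.4 277.4] 0.82 [0.4931 0.0046 0.091 ]
plug_gauge
[... 164 characters left out ...]
50.9 301.9] 0.66 [ 0.4327 -0.401   0.0098]
ring_13 [334.8 174.3] 0.88 [ 0.7746 -0.1223 -0.0031]
ring_13 [317.2 267.8] 0.31 [ 0.5158 -0.0689  0.0811]
{'time_s': 1.0, 'q': array([-1.48  ,  0.342 ,  1.5241,  0.    ,  1.2754, -0.146 ]), 'qd': array([-0.    ,  0.0019,  0.0006, -0.0002,  0.    , -0.0018]), 'effort': array([ -0.0019, -43.1139, -24.448 ,   0.072 ,   0.0484,  -0.    ]), 'ee_pos': array([ 0.1232, -0.5103,  0.2268]), 'ee_rot': array([[ 0.9721,  0.2346,  0.    ],
       [ 0.2346, -0.9721, -0.0001],
       [ 0.    ,  0.0001, -1.    ]]), 'wrist_force': array([ 0.6761, -0.1491,  0.3778]), 'ft_torque': array([-0.0438,  0.0051,  0.0095]), 'grasp_force': 0.0, 'finger_gap': 0.9989946005634961}
```

Run:
```python
import cv2
a=cv2.imread('pics/top0.png')[200:350,170:370]; cv2.imwrite('pics/topc.png',cv2.resize(a,(800,600),interpolation=cv2.INTER_CUBIC))
a=cv2.imread('pics/scene0.png')[200:380,230:430]; cv2.imwrite('pics/scc.png',cv2.resize(a,(660,594),interpolation=cv2.INTER_CUBIC))
```

```text
(no output)
```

View pics/topc.png

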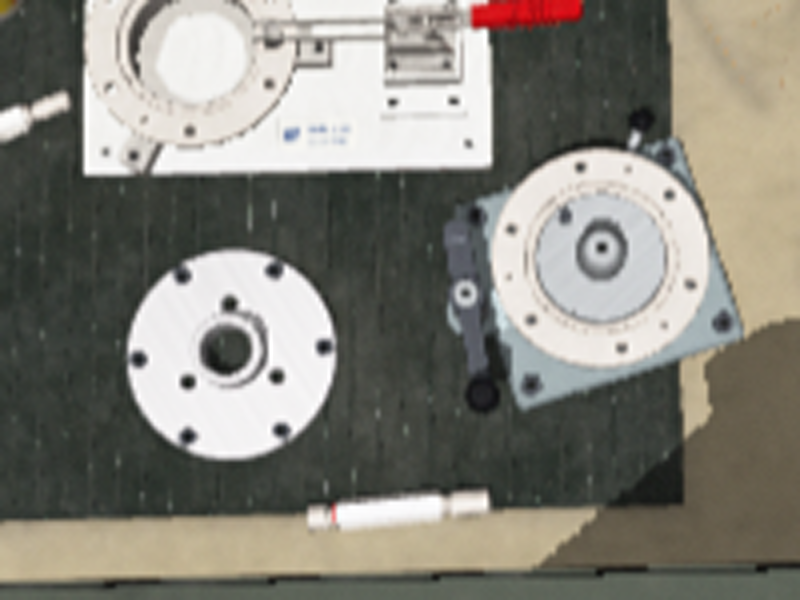

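View pics/scc.png

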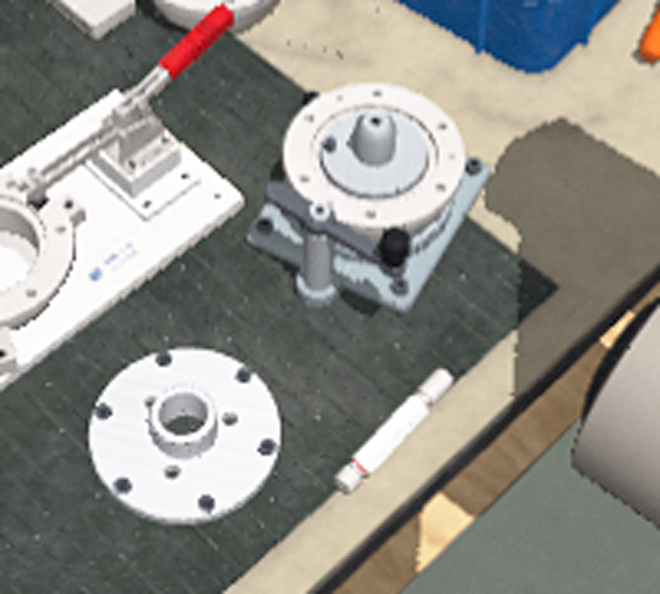

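The top view shows the plate hub at about (228,287), with holes at (227,276), (217,295) and (239,294). The head's post top is at (320,262), the pin at (311,253.5), the hinge at (286,273) and the knob at (291,298). In the scene view, the hub is at (286,324), post top (344,236), pin (330,244), hinge (327,264) and knob (349,272). Next I triangulate these.

Run:
```python
from h import *
np.set_printoptions(precision=4,suppress=True)
T=lambda a:np.array(a,float)/4+[170,200]; S=lambda a:np.array(a,float)/3.3+[230,200]
P=dict(post=((601,247),(375,118),.105),pin=((565,214),(330,144),.081),hub=((232,347),(184,407),.034),
 hA=((230,303),(151,402),.01),hB=((188,382),(172,472),.01),hC=((277,376),(230,419),.01),hinge=((465,293),(319,210),.1),knob=((484,394),(394,239),.121))
for n,(a,b,z) in P.items():
    A=[];x=[]
    for c,q in(('top',T(a)),('scene',S(b))):
        p,R,t=und(c,[q]); A.append(np.c_[R,t]);x.append(p.T)
    X=cv2.triangulatePoints(A[0],A[1],x[0],x[1])[:,0];X=X[:3]/X[3]
    print(n,X,'top@z',at_z('top',[T(a)],z)[0],'scene@z',at_z('scene',[S(b)],z)[0])
# plate rim ellipse -> world circle
for c in('top','scene'):
    im,D=arm.read_camera(c)
    o=arm.outline_of('drill_plate',c)
    if o:
        m=o[0]['pixels'].astype(np.uint8); k=max(cv2.findContours(m,0,1)[0],key=cv2.contourArea)[:,0,:]
        W=at_z(c,k,.01)[:,:2]; (x,y),r=cv2.minEnclosingCircle(W.astype(np.float32)); print(c,'plate',x,y,r,o[0]['confidence'],W.mean(0))
```

```text
post [ 0.5263 -0.0759  0.1075] top@z [ 0.5265 -0.076   0.105 ] scene@z [ 0.5278 -0.0774  0.105 ]
pin [ 0.5515 -0.0559  0.0733] top@z [ 0.5508 -0.0554  0.081 ] scene@z [ 0.5466 -0.0516  0.081 ]
hub [0.4813 0.1511 0.0333] top@z [0.4807 0.1507 0.034 ] scene@z [0.4815 0.1517 0.034 ]
hA [0.5118 0.1561 0.0077] top@z [0.5112 0.1555 0.01  ] scene@z [0.5111 0.1571 0.01  ]
hB [0.4623 0.1817 0.0077] top@z [0.4622 0.1814 0.01  ] scene@z [0.4612 0.1823 0.01  ]
hC [0.4648 0.1262 0.0075] top@z [0.4647 0.126  0.01  ] scene@z [0.4636 0.127  0.01  ]
hinge [0.5021 0.0046 0.0973] top@z [0.5018 0.0045 0.1   ] scene@z [0.5007 0.006  0.1   ]
knob [ 0.4416 -0.0058  0.1135] top@z [ 0.4403 -0.0064  0.121 ] scene@z [ 0.4388 -0.0013  0.121 ]
top plate 0.4814065992832184 0.15526165068149567 0.06557610630989075 0.57 [0.4813 0.1555]
scene plate 0.477123886346817 0.15620605647563934 0.06654094159603119 0.73 [0.4764 0.1566]
```

```bash
cat > plan.py <<'E'
from h import *
from scipy.spatial.transform import Rotation as Ro
# waypoints: (x,y,z,psi deg of tool x axis); prints turn/shift for successive calls
def pose(psi):
    c,s=np.cos(np.radians(psi)),np.sin(np.radians(psi)); return np.array([[c,s,0],[s,-c,0],[0,0,-1.]])
def plan(wps,start=None):
    s=arm.sense(); p,R=(s['ee_pos'],s['ee_rot']) if start is None else (np.array(start[:3]),pose(start[3]))
    for w in wps:
        tr=Ro.from_matrix(R.T@pose(w[3])).as_rotvec()/.5; sh=R.T@(np.array(w[:3])-p)/.15
        v=np.round(np.r_[tr,sh],3); print(w,v.tolist(),'' if abs(v).max()<=1 else 'TOO BIG')
        p=p+R@v[3:]*.15; R=R@Ro.from_rotvec(v[:3]*.5).as_matrix()
def st():
    s=arm.sense(); R=s['ee_rot']; print(round(s['time_s'],2),s['ee_pos'].round(4),'psi',np.degrees(np.arctan2(R[1,0],R[0,0])).round(2),'F',s['wrist_force'].round(2),'M',s['ft_torque'].round(3),'gap',round(s['finger_gap']*92,1),'grip',round(s['grasp_force'],1),'q',s['q'].round(2))
E
python3 -c "
from plan import *
plan([(.25,-.42,.227,35),(.38,-.29,.227,60),(.45,-.155,.227,85),(.49,-.02,.227,92.5),(.480,.12,.18,92.5),(.480,.154,.06,92.5),(.48,.154,.0155,92.5)])"
```

```text
(0.25, -0.42, 0.227, 35) [0.0, 0.0, -0.748, 0.963, -0.387, -0.002] 
(0.38, -0.29, 0.227, 60) [0.0, 0.0, -0.873, 1.207, -0.213, 0.0] TOO BIG
(0.45, -0.155, 0.227, 85) [0.0, 0.0, -0.872, 1.013, -0.046, 0.0] TOO BIG
(0.49, -0.02, 0.227, 92.5) [0.0, 0.0, -0.262, 0.92, 0.187, 0.0] 
(0.48, 0.12, 0.18, 92.5) [0.0, 0.0, -0.0, 0.935, -0.026, 0.313] 
(0.48, 0.154, 0.06, 92.5) [0.0, 0.0, -0.0, 0.227, 0.01, 0.8] 
(0.48, 0.154, 0.0155, 92.5) [0.0, 0.0, -0.0, -0.0, 0.0, 0.297]
```

Emit:
{"method": "arm_command", "body": {"deltas": [0,0,-0.748,0.963,-0.387,0,0,0,0,-0.748,0.963,-0.387,0,0,0,0,-0.748,0.963,-0.387,0,0,0,0,-0.748,0.963,-0.387,0,0]}}

```text
time_s: 1.7
ee_pos: [0.2514, -0.4189, 0.2269]
ee_rot: [[0.817, 0.576, 0.0], [0.576, -0.817, -0.0], [0.0, 0.0, -1.0]]
wrist_force: [-0.6, -0.8, -0.1]
finger_gap: 1.0
grasp_force: 0.0
```

Emit:
{"method": "arm_command", "body": {"deltas": [0,0,-0.873,1,-0.2,0,0,0,0,-0.873,1,-0.2,0,0,0,0,-0.873,1,-0.2,0,0,0,0,-0.873,1,-0.2,0,0]}}

```text
time_s: 2.2
ee_pos: [0.3561, -0.3092, 0.2268]
ee_rot: [[0.498, 0.867, -0.0], [0.867, -0.498, -0.0], [-0.0, 0.0, -1.0]]
wrist_force: [0.1, -0.4, -0.3]
finger_gap: 1.002
grasp_force: 0.0
```

Emit:
{"method": "arm_command", "body": {"deltas": [0,0,-0.872,1,-0.05,0,0,0,0,-0.872,1,-0.05,0,0,0,0,-0.872,1,-0.05,0,0,0,0,-0.872,1,-0.05,0,0]}}

```text
time_s: 2.7
ee_pos: [0.4242, -0.1762, 0.2267]
ee_rot: [[0.087, 0.996, -0.0], [0.996, -0.087, -0.001], [-0.001, -0.0, -1.0]]
wrist_force: [-0.1, -1.3, 0.6]
finger_gap: 0.999
grasp_force: 0.0
```

```bash
python3 -c "
from plan import *
st()
plan([(.485,-.03,.227,92.5),(.480,.11,.18,92.5),(.480,.154,.06,92.5),(.48,.154,.0155,92.5)])"
```

```text
2.7 [ 0.4242 -0.1762  0.2267] psi 84.99 F [-0.15 -1.26  0.59] M [-0.045 -0.087  0.027] gap 91.9 grip 0.0 q [-0.56  0.22  1.69 -0.    1.23 -0.47]
(0.485, -0.03, 0.227, 92.5) [-0.0, 0.001, -0.262, 1.006, 0.319, -0.003] TOO BIG
(0.48, 0.11, 0.18, 92.5) [-0.0, 0.0, -0.0, 0.934, 0.007, 0.314] 
(0.48, 0.154, 0.06, 92.5) [-0.0, 0.0, -0.0, 0.294, 0.013, 0.8] 
(0.48, 0.154, 0.0155, 92.5) [-0.0, 0.0, -0.0, -0.0, 0.0, 0.296]
```

Emit:
{"method": "arm_command", "body": {"deltas": [0,0,-0.262,1,0.319,0,0,0,0,-0.262,1,0.319,0,0,0,0,-0.262,1,0.319,0,0,0,0,-0.262,1,0.319,0,0]}}

```text
time_s: 3.2
ee_pos: [0.4854, -0.0312, 0.2265]
ee_rot: [[-0.043, 0.999, -0.0], [0.999, 0.043, -0.001], [-0.001, -0.0, -1.0]]
wrist_force: [-0.1, -0.4, 0.0]
finger_gap: 0.998
grasp_force: 0.0
```

Emit:
{"method": "arm_command", "body": {"deltas": [0,0,0,0.934,0.007,0.314,0,0,0,0,0.934,0.007,0.314,0,0,0,0,0.934,0.007,0.314,0,0,0,0,0.934,0.007,0.314,0]}}

```text
time_s: 3.7
ee_pos: [0.4798, 0.1082, 0.179]
ee_rot: [[-0.043, 0.999, -0.001], [0.999, 0.043, -0.001], [-0.001, -0.001, -1.0]]
wrist_force: [-0.5, -0.3, -0.1]
finger_gap: 1.001
grasp_force: 0.0
```

Emit:
{"method": "arm_command", "body": {"deltas": [0,0,0,0.294,0.013,0.5,0,0,0,0,0.294,0.013,0.8,0,0,0,0,0.294,0.013,0.8,0,0,0,0,0.294,0.013,0.8,0]}}

```text
time_s: 4.2
ee_pos: [0.4814, 0.152, 0.0611]
ee_rot: [[-0.041, 0.999, 0.002], [0.999, 0.041, -0.0], [-0.0, 0.002, -1.0]]
wrist_force: [0.1, -0.1, 0.6]
finger_gap: 1.001
grasp_force: 0.0
```

```bash
python3 -c "
from plan import *
st()
im,D=arm.read_camera('scene'); a=im[270:400,220:360]; cv2.imwrite('pics/g.png',cv2.resize(a,(640,594)))
plan([(.48,.154,.0155,92.5)])"
```

```text
4.2 [0.4814 0.152  0.0611] psi 92.38 F [ 0.12 -0.06  0.57] M [-0.002 -0.165 -0.011] gap 92.1 grip 0.0 q [ 0.15  0.51  1.79 -0.    0.84  0.11]
(0.48, 0.154, 0.0155, 92.5) [0.008, -0.0, -0.004, 0.012, -0.014, 0.309]
```

View pics/g.png

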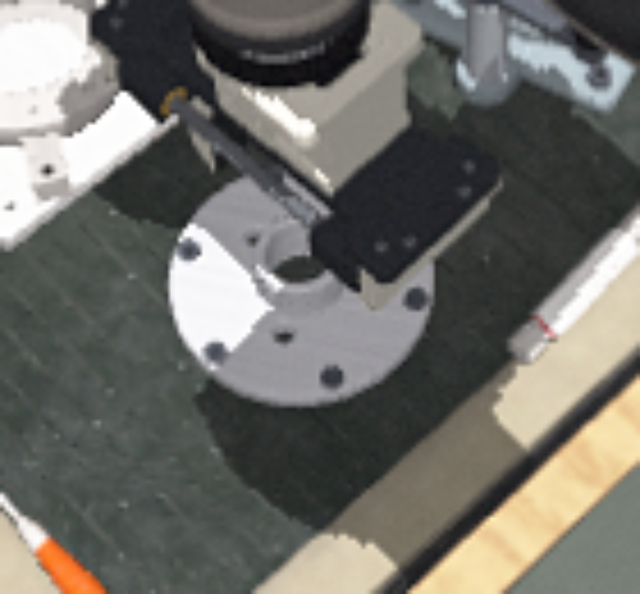

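The fingers straddle the hub (crop 300,265) and clear the bushes. I'll descend and close.

Emit:
{"method": "arm_command", "body": {"deltas": [0.008,0,0,0.012,-0.014,0.15,0,0.008,0,0,0.012,-0.014,0.3,0,0.008,0,0,0.012,-0.014,0.3,0,0.008,0,0,0.012,-0.014,0.3,0]}}

```text
time_s: 4.75
ee_pos: [0.4793, 0.1551, 0.0166]
ee_rot: [[-0.043, 0.999, -0.0], [0.999, 0.043, 0.0], [0.0, -0.0, -1.0]]
wrist_force: [-0.4, -0.1, 0.1]
finger_gap: 0.999
grasp_force: 0.0
```

Emit:
{"method": "arm_command", "body": {"deltas": [0,0,0,0,0,0,0.4,0,0,0,0,0,0,0.5,0,0,0,0,0,0,0.7,0,0,0,0,0,0,0.8,0,0,0,0,0,0,0.8,0,0,0,0,0,0,0.8,0,0,0,0,0,0,0.8,0,0,0,0,0,0,0.8], "squeeze": 25}}

```text
time_s: 5.75
ee_pos: [0.478, 0.1553, 0.0146]
ee_rot: [[-0.043, 0.999, -0.003], [0.999, 0.043, -0.0], [-0.0, -0.004, -1.0]]
wrist_force: [1.9, 0.4, -1.2]
finger_gap: 0.473
grasp_force: 25.0
```

```bash
python3 -c "
from plan import *
st()"
```

```text
5.75 [0.478  0.1553 0.0146] psi 92.49 F [ 1.85  0.43 -1.2 ] M [ 0.058 -0.551 -0.027] gap 43.5 grip 25.0 q [0.16 0.58 1.83 0.   0.74 0.12]
```

Emit:
{"method": "arm_command", "body": {"deltas": [0,0,0,0,0,-0.1,0.8,0,0,0,0,0,-0.4,0.8,0,0,0,0,0,-0.7,0.8,0,0,0,0,0,-1,0.8,0,0,0,0,0,-1,0.8,0,0,0,0,0,-1,0.8]}}

```text
time_s: 6.5
ee_pos: [0.4769, 0.1551, 0.1636]
ee_rot: [[-0.044, 0.999, -0.007], [0.999, 0.044, -0.001], [-0.0, -0.007, -1.0]]
wrist_force: [-0.6, -1.0, -6.2]
finger_gap: 0.47
grasp_force: 25.0
```

```bash
python3 -c "
from plan import *
np.set_printoptions(precision=4,suppress=True)
st()
z=arm.sense()['ee_pos'][2]-.0146+.01
for c in('top','scene'):
    im,D=arm.read_camera(c); cv2.imwrite(f'pics/l{c}.png',im)
    for o in arm.outline_of('drill_plate',c)[:2]:
        m=o['pixels'].astype(np.uint8); k=max(cv2.findContours(m,0,1)[0],key=cv2.contourArea)[:,0,:]
        W=at_z(c,k,z)[:,:2]; print(c,cv2.minEnclosingCircle(W.astype(np.float32)),o['confidence'],W.mean(0),o['position'])
plan([(.49,.02,.18,111),(.515,-.05,.18,130)])
A=cv2.imread('pics/ltop.png')[170:330,150:310];B=cv2.imread('pics/lscene.png')[230:390,220:380]
cv2.imwrite('pics/l.png',cv2.resize(np.hstack([A,B]),(800,400),interpolation=cv2.INTER_CUBIC))
"
```

```text
6.5 [0.4769 0.1551 0.1636] psi 92.49 F [-0.55 -0.97 -6.19] M [-0.053 -0.123 -0.03 ] gap 43.2 grip 25.0 q [0.16 0.37 1.68 0.   1.11 0.12]
top ((0.47731366753578186, 0.12822821736335754), 0.05860353633761406) 0.69 [0.4755 0.1161] [235.7, 282.2]
top ((0.5072517991065979, -0.06036800146102905), 0.09648482501506805) 0.59 [ 0.501  -0.0613] [318.2, 267.3]
scene ((0.47479480504989624, 0.15799489617347717), 0.06582260876893997) 0.8 [0.4649 0.1764] [272.8, 306.8]
(0.49, 0.02, 0.18, 111) [-0.015, -0.001, -0.646, -0.904, 0.044, -0.113] 
(0.515, -0.05, 0.18, 130) [0.0, -0.0, -0.663, -0.495, -0.011, -0.0]
```

View pics/l.png

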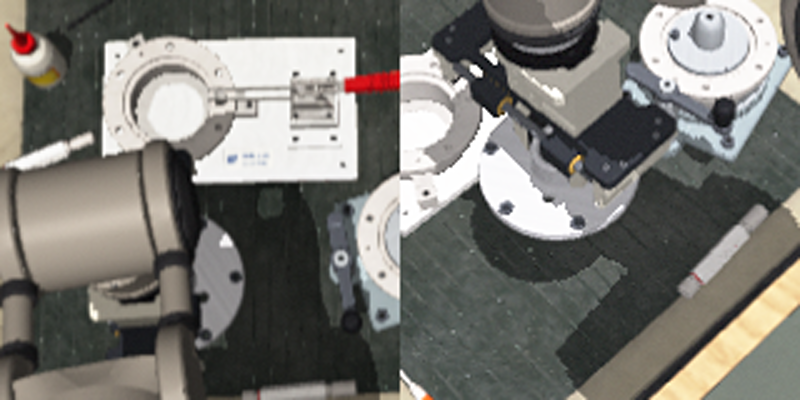

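Plate held level by the hub (right crop 545,160); weight about 6 N. I'll carry it over the post while turning.

Emit:
{"method": "arm_command", "body": {"deltas": [-0.01,0,-0.3,-0.4,0,-0.113,0.8,-0.01,0,-0.646,-0.904,0.044,-0.113,0.8,-0.01,0,-0.646,-0.904,0.044,-0.113,0.8,-0.01,0,-0.646,-0.904,0.044,-0.113,0.8,-0.01,0,-0.646,-0.904,0.044,-0.113,0.8]}}

```text
time_s: 7.32
ee_pos: [0.4904, 0.0208, 0.1809]
ee_rot: [[-0.358, 0.934, -0.001], [0.934, 0.358, 0.001], [0.002, -0.0, -1.0]]
wrist_force: [-0.1, 0.0, -5.3]
finger_gap: 0.471
grasp_force: 25.0
```

Emit:
{"method": "arm_command", "body": {"deltas": [0,0,-0.3,-0.25,0,0,0.8,0,0,-0.663,-0.495,-0.011,0,0.8,0,0,-0.663,-0.495,-0.011,0,0.8,0,0,-0.663,-0.495,-0.011,0,0.8]}}

```text
time_s: 7.82
ee_pos: [0.5155, -0.0485, 0.181]
ee_rot: [[-0.642, 0.767, -0.0], [0.767, 0.642, 0.002], [0.002, 0.001, -1.0]]
wrist_force: [0.0, -0.2, -4.9]
finger_gap: 0.47
grasp_force: 25.0
```

```bash
python3 -c "
from plan import *
st()
plan([(.5275,-.077,.155,130),(.5275,-.077,.125,130),(.5275,-.077,.11,130)])"
```

```text
7.83 [ 0.5155 -0.0485  0.181 ] psi 129.95 F [ 0.02 -0.23 -4.89] M [ 0.01  -0.136 -0.038] gap 43.3 grip 25.0 q [-0.24  0.37  1.61  0.    1.16 -0.94]
(0.5275, -0.077, 0.155, 130) [0.001, -0.003, -0.002, -0.197, -0.061, 0.173] 
(0.5275, -0.077, 0.125, 130) [0.0, -0.0, 0.0, -0.0, -0.0, 0.2] 
(0.5275, -0.077, 0.11, 130) [0.0, -0.0, 0.0, -0.0, -0.0, 0.1]
```

Emit:
{"method": "arm_command", "body": {"deltas": [0,0,0,-0.197,-0.061,0.1,0.8,0,0,0,-0.197,-0.061,0.173,0.8,0,0,0,-0.197,-0.061,0.25,0.8,0,0,0,-0.197,-0.061,0.3,0.8,0,0,0,-0.197,-0.061,0.35,0.8,0,0,0,-0.197,-0.061,0.38,0.8,0,0,0,-0.197,-0.061,0.41,0.8,0,0,0,-0.197,-0.061,0.41,0.8]}}

```text
time_s: 8.82
ee_pos: [0.5278, -0.0782, 0.1197]
ee_rot: [[-0.643, 0.766, 0.0], [0.766, 0.643, 0.001], [0.0, 0.001, -1.0]]
wrist_force: [-0.9, 1.0, -5.5]
finger_gap: 0.471
grasp_force: 25.0
```

```bash
python3 -c "
from plan import *
st()
im,D=arm.read_camera('scene'); a=im[200:300,280:410]; cv2.imwrite('pics/p.png',cv2.resize(a,(780,600),interpolation=cv2.INTER_CUBIC))
"
```

```text
8.82 [ 0.5278 -0.0782  0.1197] psi 129.99 F [-0.93  1.02 -5.46] M [ 0.011 -0.157  0.006] gap 43.4 grip 25.0 q [-0.29  0.47  1.65  0.    1.02 -0.99]
```

View pics/p.png

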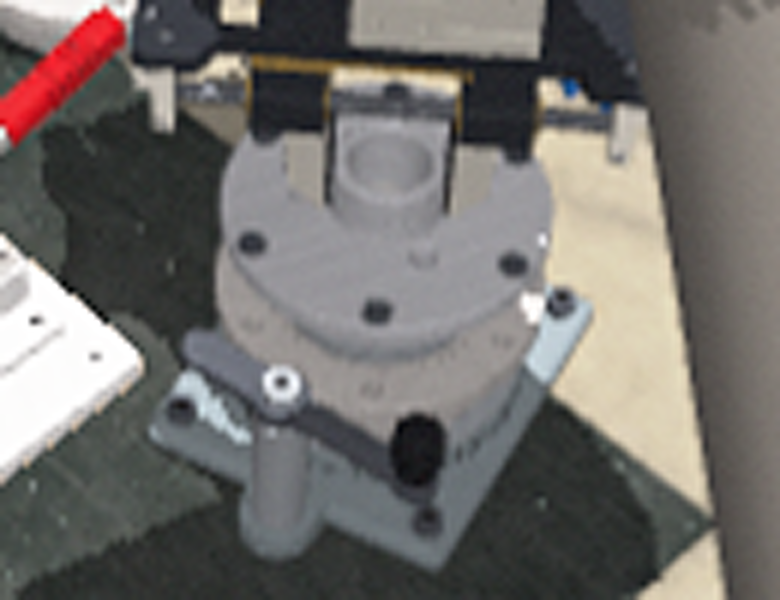

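The plate hangs over the post. The hub ring is at crop (389,160), and no side force shows. I'll check the offset, then descend in small steps.

```bash
python3 -c "
from plan import *
print(at_z('scene',[(280+390/6,200+160/6)],.139), at_z('scene',[(280+424/6,200+258/6)],.115))"
```

```text
[[ 0.52586402 -0.07774883  0.139     ]] [[ 0.4961635 -0.0669996  0.115    ]]
```

Emit:
{"method": "arm_command", "body": {"deltas": [0,0,0,0,0,0.015,0.8,0,0,0,0,0,0.03,0.8,0,0,0,0,0,0.045,0.8,0,0,0,0,0,0.06,0.8,0,0,0,0,0,0.06,0.8]}}

```text
time_s: 9.5
ee_pos: [0.5277, -0.0776, 0.1107]
ee_rot: [[-0.643, 0.766, 0.0], [0.766, 0.643, 0.002], [0.001, 0.001, -1.0]]
wrist_force: [-0.7, 3.1, -5.0]
finger_gap: 0.473
grasp_force: 25.0
```

Emit:
{"method": "arm_command", "body": {"deltas": [0,0,0,0.004,0.003,0.015,0.8,0,0,0,0.004,0.003,0.03,0.8,0,0,0,0.004,0.003,0.045,0.8,0,0,0,0.004,0.003,0.06,0.8,0,0,0,0.004,0.003,0.075,0.8,0,0,0,0.004,0.003,0.075,0.8]}}

```text
time_s: 10.25
ee_pos: [0.5276, -0.0772, 0.0994]
ee_rot: [[-0.643, 0.766, -0.0], [0.766, 0.643, 0.001], [0.001, 0.001, -1.0]]
wrist_force: [-2.1, 3.7, -4.5]
finger_gap: 0.471
grasp_force: 25.0
```

Emit:
{"method": "arm_command", "body": {"deltas": [0,0,0,0.007,0.002,0.01,0.8,0,0,0,0.007,0.002,0.02,0.8,0,0,0,0.007,0.002,0.03,0.8,0,0,0,0.007,0.002,0.035,0.8,0,0,0,0.007,0.002,0.035,0.8]}}

```text
time_s: 10.88
ee_pos: [0.5276, -0.0766, 0.0944]
ee_rot: [[-0.643, 0.766, 0.001], [0.766, 0.643, 0.001], [-0.0, 0.001, -1.0]]
wrist_force: [-0.2, 0.5, -4.1]
finger_gap: 0.469
grasp_force: 25.0
```

Emit:
{"method": "arm_command", "body": {"deltas": [0,0,0,0,0,0.01,0.8,0,0,0,0,0,0.02,0.8,0,0,0,0,0,0.02,0.8]}}

```text
time_s: 11.25
ee_pos: [0.5276, -0.0765, 0.0913]
ee_rot: [[-0.643, 0.766, 0.001], [0.766, 0.643, 0.001], [-0.0, 0.001, -1.0]]
wrist_force: [-0.1, -0.0, -5.1]
finger_gap: 0.472
grasp_force: 25.0
```

Emit:
{"method": "arm_command", "body": {"deltas": [0,0,0,0,0,0.01,0.8,0,0,0,0,0,0.02,0.8,0,0,0,0,0,0.028,0.8,0,0,0,0,0,0.034,0.8,0,0,0,0,0,0.034,0.8]}}

```text
time_s: 11.88
ee_pos: [0.5274, -0.0763, 0.0865]
ee_rot: [[-0.643, 0.766, 0.001], [0.766, 0.643, 0.001], [0.0, 0.001, -1.0]]
wrist_force: [-2.8, 2.6, -2.1]
finger_gap: 0.474
grasp_force: 25.0
```

Emit:
{"method": "arm_command", "body": {"deltas": [0,0,0,0.005,0,0.004,0.8,0,0,0,0.005,0,0.01,0.8,0,0,0,0.005,0,0.01,0.8,0,0,0,0.005,0,0.01,0.8]}}

```text
time_s: 12.38
ee_pos: [0.5272, -0.0759, 0.0857]
ee_rot: [[-0.643, 0.766, 0.002], [0.766, 0.643, 0.0], [-0.001, 0.001, -1.0]]
wrist_force: [-3.7, 2.5, 5.5]
finger_gap: 0.475
grasp_force: 25.0
```

```bash
python3 -c "
from plan import *
st()
im,D=arm.read_camera('scene'); a=im[200:300,280:410]; cv2.imwrite('pics/p2.png',cv2.resize(a,(780,600),interpolation=cv2.INTER_CUBIC))
"
```

```text
12.38 [ 0.5272 -0.0759  0.0857] psi 130.0 F [-3.75  2.52  5.48] M [ 0.018  0.524 -0.045] gap 43.7 grip 25.0 q [-0.29  0.51  1.69  0.    0.94 -0.99]
```

View pics/p2.png

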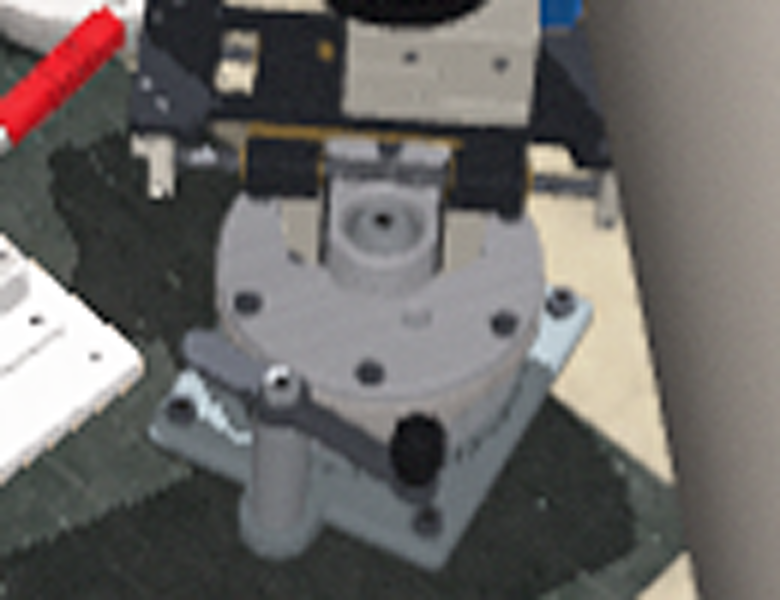

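The plate seated: upward force appeared right at home height, and the post tip shows inside the hub at crop (382,218). I'll release and rise.

Emit:
{"method": "arm_command", "body": {"deltas": [0,0,0,0,0,-0.008,0.6,0,0,0,0,0,-0.008,0.2,0,0,0,0,0,-0.008,0.1,0,0,0,0,0,-0.008,0.1], "squeeze": 10}}

```text
time_s: 12.92
ee_pos: [0.5274, -0.076, 0.0863]
ee_rot: [[-0.643, 0.766, 0.002], [0.766, 0.643, 0.0], [-0.001, 0.002, -1.0]]
wrist_force: [-0.3, 0.1, 0.2]
finger_gap: 0.749
grasp_force: 0.0
```

Emit:
{"method": "arm_command", "body": {"deltas": [0,0,0,0,0,-0.1,0.1,0,0,0,0,0,-0.3,0.1,0,0,0,0,0,-0.7,0.1,0,0,0,0,0,-0.9,0.1,0,0,0,0,0,-0.9,0.1]}}

```text
time_s: 13.55
ee_pos: [0.5284, -0.0764, 0.2248]
ee_rot: [[-0.643, 0.766, 0.008], [0.766, 0.643, -0.001], [-0.006, 0.005, -1.0]]
wrist_force: [1.0, -0.1, 0.0]
finger_gap: 0.902
grasp_force: 0.0
```

```bash
python3 -c "
from plan import *
np.set_printoptions(precision=4,suppress=True)
st()
im,D=arm.read_camera('scene'); cv2.imwrite('pics/s3.png',im)
for n in('keeper_knob','keeper'): print(n,[(r['position'],r['confidence']) for r in arm.find_in(n,'scene')[:2]])
for px in [(342,262),(330,258),(350,261),(320,247),(345,265)]: print(px,at_depth('scene',np.array([px]),D)[0])
cv2.imwrite('pics/p3.png',cv2.resize(im[200:300,280:410],(780,600),interpolation=cv2.INTER_CUBIC))
"
```

```text
13.55 [ 0.5284 -0.0764  0.2248] psi 129.99 F [ 0.98 -0.08  0.04] M [-0.    -0.105 -0.001] gap 83.0 grip 0.0 q [-0.29  0.36  1.51  0.    1.27 -0.99]
keeper_knob [([334.4, 273.4], 0.85), ([241.7, 402.3], 0.61)]
keeper [([332.8, 268.9], 0.92)]
(342, 262) [ 0.4904 -0.0344  0.0782]
(330, 258) [ 0.5156 -0.0203  0.0827]
(350, 261) [ 0.4791 -0.0495  0.0787]
(320, 247) [ 0.5565 -0.028   0.0801]
(345, 265) [ 0.4799 -0.0335  0.0776]
```

View pics/p3.png

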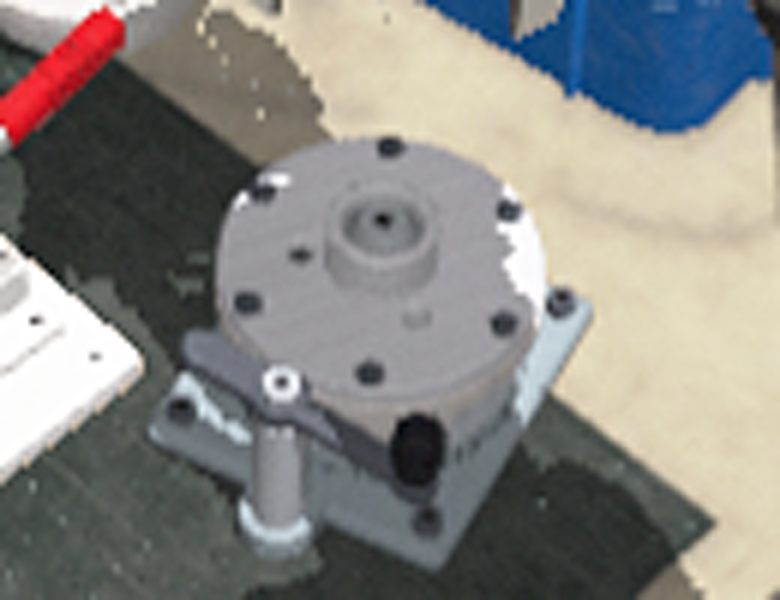

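The plate lies flush: top reads about 0.080 m, where resting on the pin would give 0.091. Hub at crop (382,218). The knob is at crop (417,430) and the keeper is still out. Next is the keeper.

```bash
python3 -c "
from plan import *
print(at_z('scene',[(280+417/6,200+430/6)],.121),at_z('scene',[(280+417/6,200+450/6)],.106))
plan([(.48,-.04,.215,150),(.44,-.005,.18,170),(.44,-.005,.098,170)])"
```

```text
[[ 0.44002413 -0.00297039  0.121     ]] [[ 0.44063717 -0.00479363  0.106     ]]
(0.48, -0.04, 0.215, 150) [0.001, -0.002, -0.698, 0.381, -0.083, 0.036] 
(0.44, -0.005, 0.18, 170) [0.0, -0.0, -0.699, 0.348, 0.069, 0.234] 
(0.44, -0.005, 0.098, 170) [0.0, -0.0, 0.0, -0.0, -0.0, 0.547]
```

Emit:
{"method": "arm_command", "body": {"deltas": [0,0,-0.698,0.381,-0.083,0.036,0.3,0,0,-0.698,0.381,-0.083,0.036,0.3,0,0,-0.698,0.381,-0.083,0.036,0.3,0,0,-0.698,0.381,-0.083,0.036,0.3]}}

```text
time_s: 14.2
ee_pos: [0.481, -0.0404, 0.2152]
ee_rot: [[-0.864, 0.503, 0.0], [0.503, 0.864, 0.001], [0.0, 0.001, -1.0]]
wrist_force: [-0.2, -0.8, 0.5]
finger_gap: 0.702
grasp_force: 0.0
```

Emit:
{"method": "arm_command", "body": {"deltas": [0,0,-0.699,0.348,0.069,0.234,0.3,0,0,-0.699,0.348,0.069,0.234,0.3,0,0,-0.699,0.348,0.069,0.234,0.3,0,0,-0.699,0.348,0.069,0.234,0.3]}}

```text
time_s: 14.7
ee_pos: [0.4419, -0.0056, 0.181]
ee_rot: [[-0.984, 0.178, 0.003], [0.178, 0.984, 0.0], [-0.002, 0.001, -1.0]]
wrist_force: [-0.8, -0.3, 0.1]
finger_gap: 0.701
grasp_force: 0.0
```

```bash
python3 -c "
from plan import *
st()
plan([(.44,-.005,.098,170)])"
```

```text
14.7 [ 0.4419 -0.0056  0.181 ] psi 169.75 F [-0.83 -0.3   0.14] M [ 0.077 -0.146  0.023] gap 64.5 grip 0.0 q [-0.19  0.24  1.81  0.    1.09 -1.58]
(0.44, -0.005, 0.098, 170) [0.002, 0.005, -0.009, 0.015, 0.001, 0.554]
```

Emit:
{"method": "arm_command", "body": {"deltas": [0,0,0,0.015,0,0.2,0.3,0,0,0,0.015,0,0.35,0.3,0,0,0,0.015,0,0.45,0.3,0,0,0,0.015,0,0.55,0.3,0,0,0,0.015,0,0.55,0.3]}}

```text
time_s: 15.32
ee_pos: [0.4388, -0.005, 0.0976]
ee_rot: [[-0.984, 0.176, -0.0], [0.176, 0.984, 0.001], [0.0, 0.001, -1.0]]
wrist_force: [0.7, 0.1, 0.2]
finger_gap: 0.695
grasp_force: 0.0
```

Emit:
{"method": "arm_command", "body": {"deltas": [0,0,0,0,0,0,0.5,0,0,0,0,0,0,0.6,0,0,0,0,0,0,0.75,0,0,0,0,0,0,0.9,0,0,0,0,0,0,0.9,0,0,0,0,0,0,0.9], "squeeze": 8}}

```text
time_s: 16.08
ee_pos: [0.4386, -0.0046, 0.0982]
ee_rot: [[-0.985, 0.173, 0.001], [0.173, 0.985, 0.001], [-0.001, 0.001, -1.0]]
wrist_force: [1.0, -0.5, 1.0]
finger_gap: 0.212
grasp_force: 8.0
```

```bash
python3 -c "
from plan import *
st()"
```

```text
16.07 [ 0.4386 -0.0046  0.0982] psi 170.01 F [ 0.97 -0.47  1.05] M [ 0.104 -0.215 -0.038] gap 19.5 grip 8.0 q [-0.19  0.35  1.93  0.    0.86 -1.58]
```

```bash
cat >> plan.py <<'E'
def arc(H,r,a0,a1,p0,p1,n,start=None,z=.098):
    s=arm.sense(); R=s['ee_rot']; p=s['ee_pos']
    if start is not None: p=np.array(start[:3]);R=pose(start[3])
    for i in range(1,n+1):
        a=np.radians(a0+(a1-a0)*i/n); ps=p0+(p1-p0)*i/n
        w=np.array([H[0]+r*np.cos(a),H[1]+r*np.sin(a),z])
        v=np.r_[Ro.from_matrix(R.T@pose(ps)).as_rotvec()/.5,R.T@(w-p)/.15]; print(np.round(v[[2,3,4]],3).tolist(),w.round(4),ps)
    return (*w,ps)
E
python3 -c "
from plan import *
H=(.502,.004)
s=arc(H,.063,187.7,161,170,150,6)
s=arc(H,.063,161,134,150,130,6,s)"
```

```text
[0.117, 0.003, 0.034] [4.391e-01 4.000e-04 9.800e-02] 166.66666666666666
[0.233, 0.009, 0.066] [0.439  0.0053 0.098 ] 163.33333333333334
[0.349, 0.013, 0.098] [0.4393 0.0102 0.098 ] 160.0
[0.466, 0.014, 0.131] [0.44  0.015 0.098] 156.66666666666666
[0.582, 0.013, 0.163] [0.441  0.0198 0.098 ] 153.33333333333334
[0.699, 0.009, 0.196] [0.4424 0.0245 0.098 ] 150.0
[0.116, 0.005, 0.033] [0.4442 0.0291 0.098 ] 146.66666666666666
[0.233, 0.007, 0.065] [0.4464 0.0336 0.098 ] 143.33333333333334
[0.349, 0.007, 0.098] [0.4489 0.0378 0.098 ] 140.0
[0.465, 0.005, 0.131] [0.4517 0.0419 0.098 ] 136.66666666666666
[0.582, -0.001, 0.164] [0.4548 0.0457 0.098 ] 133.33333333333334
[0.698, -0.009, 0.196] [0.4582 0.0493 0.098 ] 130.0
```

Emit:
{"method": "arm_command", "body": {"deltas": [0,0,0.117,0.003,0.034,0,0.9,0,0,0.233,0.009,0.066,0,0.9,0,0,0.349,0.013,0.098,0,0.9,0,0,0.466,0.014,0.131,0,0.9,0,0,0.582,0.013,0.163,0,0.9,0,0,0.7,0.009,0.196,0,0.9,0,0,0.7,0.009,0.196,0,0.9]}}

```text
time_s: 16.95
ee_pos: [0.4411, 0.0249, 0.0979]
ee_rot: [[-0.866, 0.5, -0.002], [0.5, 0.866, 0.001], [0.002, 0.0, -1.0]]
wrist_force: [-4.9, 0.6, 3.6]
finger_gap: 0.214
grasp_force: 8.0
```

```bash
python3 -c "
from plan import *
st()
H=(.502,.004)
s=arc(H,.063,161,134,150,130,6)
s=arc(H,.063,134,107.4,130,110,6,s)"
```

```text
16.95 [0.4411 0.0249 0.0979] psi 150.0 F [-4.86  0.58  3.64] M [ 0.182  0.652 -0.05 ] gap 19.7 grip 8.0 q [-0.12  0.36  1.92  0.    0.87 -1.17]
[0.116, -0.004, 0.035] [0.4442 0.0291 0.098 ] 146.66666666666666
[0.233, -0.001, 0.068] [0.4464 0.0336 0.098 ] 143.33333333333334
[0.349, -0.001, 0.101] [0.4489 0.0378 0.098 ] 140.0
[0.466, -0.004, 0.134] [0.4517 0.0419 0.098 ] 136.66666666666666
[0.582, -0.009, 0.166] [0.4548 0.0457 0.098 ] 133.33333333333334
[0.698, -0.017, 0.198] [0.4582 0.0493 0.098 ] 130.0
[0.116, 0.001, 0.032] [0.4619 0.0526 0.098 ] 126.66666666666667
[0.233, -0.0, 0.065] [0.4657 0.0555 0.098 ] 123.33333333333333
[0.349, -0.004, 0.097] [0.4698 0.0582 0.098 ] 120.0
[0.465, -0.011, 0.129] [0.4741 0.0605 0.098 ] 116.66666666666667
[0.582, -0.02, 0.16] [0.4786 0.0625 0.098 ] 113.33333333333333
[0.698, -0.031, 0.191] [0.4832 0.0641 0.098 ] 110.0
```

Emit:
{"method": "arm_command", "body": {"deltas": [0,0,0.116,0.01,0.033,0,0.9,0,0,0.233,0.014,0.065,0,0.9,0,0,0.349,0.014,0.098,0,0.9,0,0,0.465,0.012,0.131,0,0.9,0,0,0.582,0.006,0.164,0,0.9,0,0,0.698,-0.002,0.196,0,0.9,0,0,0.698,-0.002,0.196,0,0.9]}}

```text
time_s: 17.82
ee_pos: [0.4566, 0.0503, 0.0978]
ee_rot: [[-0.643, 0.765, -0.001], [0.765, 0.643, 0.001], [0.002, 0.0, -1.0]]
wrist_force: [-2.9, 3.5, 1.2]
finger_gap: 0.216
grasp_force: 8.0
```

```bash
python3 -c "
from plan import *
st()
s=arc((.5015,.004),.063,134,109.5,130,110,6,(.4575,.0495,.098,130))"
```

```text
17.82 [0.4566 0.0503 0.0978] psi 130.05 F [-2.88  3.45  1.16] M [ 0.51   0.397 -0.079] gap 19.9 grip 8.0 q [-0.06  0.38  1.87  0.    0.89 -0.76]
[0.116, -0.001, 0.03] [0.4611 0.0523 0.098 ] 126.66666666666667
[0.233, -0.002, 0.06] [0.4646 0.0551 0.098 ] 123.33333333333333
[0.349, -0.005, 0.09] [0.4683 0.0576 0.098 ] 120.0
[0.465, -0.011, 0.119] [0.4722 0.0598 0.098 ] 116.66666666666667
[0.582, -0.018, 0.148] [0.4763 0.0617 0.098 ] 113.33333333333333
[0.698, -0.028, 0.177] [0.4805 0.0634 0.098 ] 110.0
```

Emit:
{"method": "arm_command", "body": {"deltas": [0,0,0.116,0.006,0.03,0,0.9,0,0,0.233,0.006,0.06,0,0.9,0,0,0.349,0.003,0.09,0,0.9,0,0,0.465,-0.003,0.119,0,0.9,0,0,0.582,-0.01,0.148,0,0.9,0,0,0.698,-0.02,0.177,0,0.9,0,0,0.698,-0.02,0.177,0,0.9]}}

```text
time_s: 18.7
ee_pos: [0.4793, 0.0649, 0.0978]
ee_rot: [[-0.343, 0.939, 0.0], [0.939, 0.343, 0.001], [0.001, 0.001, -1.0]]
wrist_force: [-1.9, 3.8, -1.8]
finger_gap: 0.213
grasp_force: 8.0
```

```bash
python3 -c "
from plan import *
st()"
```

```text
18.7 [0.4793 0.0649 0.0978] psi 110.08 F [-1.88  3.77 -1.82] M [ 0.645  0.228 -0.093] gap 19.6 grip 8.0 q [-0.02  0.42  1.81  0.    0.91 -0.38]
```

Emit:
{"method": "arm_command", "body": {"deltas": [0,0,0,0,0.01,0,0.9,0,0,0,0,0.015,0,0.9,0,0,0,0,0.015,0,0.9]}}

```text
time_s: 19.08
ee_pos: [0.4813, 0.0653, 0.0978]
ee_rot: [[-0.342, 0.94, -0.0], [0.94, 0.342, 0.001], [0.001, 0.0, -1.0]]
wrist_force: [-2.9, 1.8, -4.1]
finger_gap: 0.213
grasp_force: 8.0
```

Emit:
{"method": "arm_command", "body": {"deltas": [0,0,0,0,0.01,0,0.9,0,0,0,0,0.015,0,0.9,0,0,0,0,0.015,0,0.9]}}

```text
time_s: 19.45
ee_pos: [0.4838, 0.0661, 0.0979]
ee_rot: [[-0.342, 0.94, 0.001], [0.94, 0.342, 0.001], [0.0, 0.001, -1.0]]
wrist_force: [-2.4, 0.8, -5.4]
finger_gap: 0.213
grasp_force: 8.0
```

Emit:
{"method": "arm_command", "body": {"deltas": [0,0,0,0,0.007,0,0.9,0,0,0,0,0.013,0,0.9,0,0,0,0,0.013,0,0.9]}}

```text
time_s: 19.82
ee_pos: [0.4843, 0.0664, 0.0979]
ee_rot: [[-0.342, 0.94, -0.002], [0.94, 0.342, -0.0], [0.001, -0.002, -1.0]]
wrist_force: [-8.2, -1.6, -3.3]
finger_gap: 0.214
grasp_force: 8.0
```

Emit:
{"method": "arm_command", "body": {"deltas": [0,0,0,0,0.007,0,0.9,0,0,0,0,0.013,0,0.9,0,0,0,0,0.013,0,0.9]}}

```text
time_s: 20.2
ee_pos: [0.4843, 0.0665, 0.0978]
ee_rot: [[-0.342, 0.94, -0.006], [0.94, 0.342, -0.001], [0.001, -0.006, -1.0]]
wrist_force: [-13.0, -4.1, 1.6]
finger_gap: 0.214
grasp_force: 8.0
```

It is against the stop: force rises and motion has ceased. I'll relax, open, rise and check.

Emit:
{"method": "arm_command", "body": {"deltas": [0,0,0,0,-0.014,0,0.9,0,0,0,0,-0.014,0,0.6,0,0,0,0,-0.014,0,0.4,0,0,0,0,-0.014,0,0.4,0,0,0,0,-0.014,0,0.4]}}

```text
time_s: 20.82
ee_pos: [0.486, 0.0667, 0.0984]
ee_rot: [[-0.342, 0.94, 0.002], [0.94, 0.342, 0.001], [-0.0, 0.002, -1.0]]
wrist_force: [0.6, -0.5, -0.4]
finger_gap: 0.58
grasp_force: 0.0
```

Emit:
{"method": "arm_command", "body": {"deltas": [0,0,0,0,0,-0.2,0.4,0,0,0,0,0,-0.5,0.4,0,0,0,0,0,-0.9,0.4,0,0,0,0,0,-0.9,0.4]}}

```text
time_s: 21.32
ee_pos: [0.488, 0.0667, 0.2378]
ee_rot: [[-0.342, 0.94, 0.011], [0.94, 0.342, 0.001], [-0.003, 0.011, -1.0]]
wrist_force: [0.4, 0.8, -0.1]
finger_gap: 0.602
grasp_force: 0.0
```

Emit:
{"method": "arm_command", "body": {"deltas": [0,0,0,1,0,0,0.4,0,0,0,1,0,0,0.4,0,0,0,1,0,0,0.4,0,0,0,1,0,0,0.4]}}

```text
time_s: 21.82
ee_pos: [0.4331, 0.2089, 0.2323]
ee_rot: [[-0.345, 0.939, -0.0], [0.939, 0.345, 0.0], [0.0, -0.0, -1.0]]
wrist_force: [-0.7, -0.6, -0.1]
finger_gap: 0.598
grasp_force: 0.0
```

```bash
python3 -c "
from plan import *
np.set_printoptions(precision=4,suppress=True)
st()
for c in('scene','top'):
    im,D=arm.read_camera(c); cv2.imwrite(f'pics/f{c}.png',im)
A=cv2.imread('pics/ftop.png')[220:320,240:370];B=cv2.imread('pics/fscene.png')[200:300,280:410]
cv2.imwrite('pics/f.png',cv2.resize(np.hstack([A,B]),(800,308),interpolation=cv2.INTER_CUBIC))
"
```

```text
21.82 [0.4331 0.2089 0.2323] psi 110.16 F [-0.75 -0.64 -0.14] M [-0.017 -0.13   0.061] gap 55.0 grip 0.0 q [ 0.29  0.26  1.63  0.    1.26 -0.06]
```

View pics/f.png

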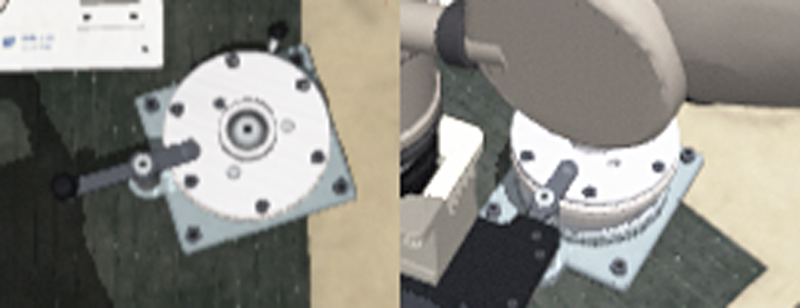

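The keeper nose lies over the rim (left crop: nose 190,150; hinge 142,163; knob 64,186; post 247,128). Now a quick angle check.

```bash
python3 -c "
from plan import *
k=800/260
f=lambda u,v,z:at_z('top',[(240+u/k,220+v/k)],z)[0]
h=f(142,163,.1);n=f(190,150,.095);b=f(64,186,.121);p=f(247,128,.105)
a=lambda d:np.degrees(np.arctan2(d[1],d[0])).round(1)
print(h,b,p,a(b-h),a(h-n),a(h-p),np.linalg.norm((b-h)[:2]))
im=cv2.imread('pics/ftop.png');x=cv2.resize(im[250:300,250:320],(784,560),interpolation=cv2.INTER_CUBIC);cv2.imwrite('pics/f2.png',x)"
```

```text
[0.50244146 0.00469886 0.1       ] [0.48349677 0.06255763 0.121     ] [ 0.52687307 -0.07611747  0.105     ] 108.1 105.1 106.8 0.060881345175252385
```

View pics/f2.png

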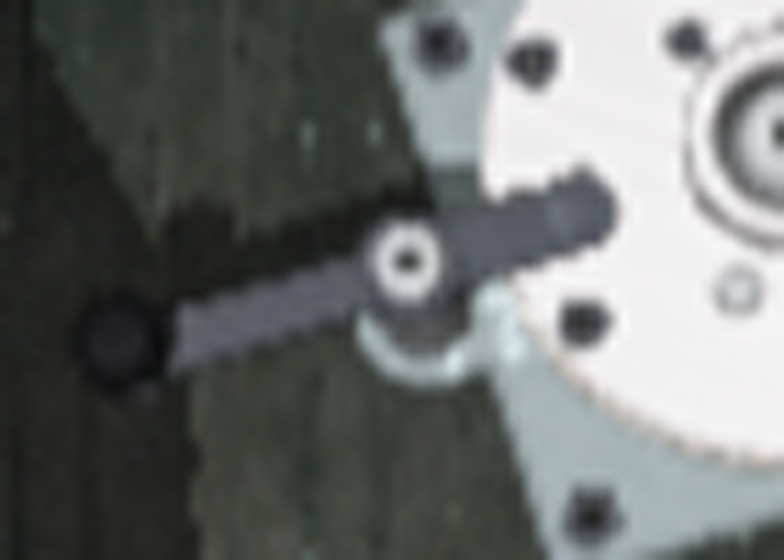

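```bash
python3 -c "
from cell import arm
print(arm.hand_in())"
```

```text
the job is handed in; nothing more can be done
None
```

The drill plate is home and flush on the locating pin, the keeper is swung in against its stop over the rim, and I handed the job in at about 22 s; hand-in returned no verdict.

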